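# Lay the screwdriver in its V-groove rest

## Task

Put the orange screwdriver back in its wooden rest: the handle lying in the big V groove and the blade in the small one. Set it down into the grooves, with its weight borne by the rest, before you let go of it - do not drop it in - and leave the other things on the bench where they are.

Things in the scene. Friction and masses are not known exactly. Their poses are not given: they have to be found in the camera images.
- handle_centre (a point): centre of the orange handle of the loose screwdriver (on its axis, half-way along the handle). The handle is a round bar 30 mm in diameter and 108 mm long, so lying on the bench its axis is 15 mm up. Own y axis runs along the screwdriver from the blade towards the butt of the handle; it ends 54 mm from this point either way. About 0.12 kg; starts lying level on the bench
- blade_tip (a point): tip of the screwdriver's thin steel blade, on the axis, 161 mm from the handle centre in -y; the blade is a round bar 6 mm in diameter and 107 mm long
- rest: wooden screwdriver rest, screwed to the bench: 12 mm base board, 86 mm wide (x), y = -83 to +107 mm, with two upright saddles whose open-topped 90 degree V grooves run along y at x = 0; only the board lies between them. Origin on the bench under the grooves, z up. A seated screwdriver lies level, butt to +y, axis at x = 0, z = 50 mm; handle centre at y = 54 mm (allowed 34 to 74)
- big_groove (a point): middle of the big V groove (for the handle), on the line where the axis of a seated screwdriver lies, 50 mm above the bench; axes as the rest. The saddle is 18 mm thick (y) and 80 mm wide (x); V mouth 52 mm wide at 55 mm height, bottom of the V at 29 mm; black lining
- small_groove (a point): middle of the small V groove (for the blade), on the line where the axis of a seated screwdriver lies, 50 mm above the bench, 142 mm from the big one; axes as the rest. The saddle is 12 mm thick (y) and 52 mm wide (x); V mouth 28 mm wide at 60 mm height, bottom of the V at 46 mm; black lining
- tape_measure: yellow and black pocket tape measure, 35 x 93 x 66 mm; origin at the centre of its underside; a bystander, leave it alone
- sanding_block: red-brown sanding block, 62 x 111 x 32 mm; origin at the centre of its underside; a bystander, leave it alone
- glue_bottle: white glue bottle with red cap, 60 mm across, 174 mm tall; origin at the centre of its underside; a bystander, leave it alone
There are look-alikes about, which are no part of the job. What is shaped like the rest but green is not meant.

How it is judged (in metres and radians):
On the way:
1. the screwdriver rests in the grooves of the rest while the fingers still hold it (x of handle_centre in the frame of rest between -0.005 and 0.005 m and y of handle_centre in the frame of rest between 0.034 and 0.074 m and z of handle_centre in the frame of rest between 0.046 and 0.056 m and x of blade_tip in the frame of rest between -0.007 and 0.007 m and z of blade_tip in the frame of rest between 0.043 and 0.06 m and contact force between screwdriver and rest above 0.2 N and contact force between the fingers and screwdriver above 0.2 N), for 0.2 s.
At the end, for the whole second after the job is handed in: The screwdriver lies at rest in both grooves, butt to the rest's +y: in the rest's frame the handle centre is within 5 mm of x = 0, at y = 34 to 74 mm and z = 46 to 53 mm, and the blade tip within 7 mm of x = 0 and at z = 43 to 57 mm; the rest carries it (x of handle_centre in the frame of rest between -0.005 and 0.005 m and y of handle_centre in the frame of rest between 0.034 and 0.074 m and z of handle_centre in the frame of rest between 0.046 and 0.053 m and x of blade_tip in the frame of rest between -0.007 and 0.007 m and z of blade_tip in the frame of rest between 0.043 and 0.057 m and linear speed of screwdriver below 0.02 m/s and contact force between screwdriver and rest above 0.2 N); the robot touches nothing.
It fails at once if the tape measure is shifted more than 30 mm or knocked over (distance of tape_measure from where it was at the start of the episode above 0.03 m or angle between tape_measure's own z axis and vertical above 0.5 rad).
It fails at once if the sanding block is shifted more than 30 mm or knocked over (distance of sanding_block from where it was at the start of the episode above 0.03 m or angle between sanding_block's own z axis and vertical above 0.5 rad).
It fails at once if the glue bottle is shifted more than 30 mm or knocked over (distance of glue_bottle from where it was at the start of the episode above 0.03 m or angle between glue_bottle's own z axis and vertical above 0.5 rad).
It also fails if it takes over 48 s, if anything falls off the work surface, if the arm or the gripper's body presses on something with over 40 N, if the wrist force passes 120 N, or if a joint passes its speed limit or range.

## Robot

A 7-joint arm with a two-finger parallel gripper is mounted at the origin on the work surface; the furniture and walls round the work are solid. World frame = base frame: x ahead of the robot, y to its left, z up, the work surface at z = 0. Lengths are in mm, angles in rad, forces in N, time in s.
With the tool pointing down it reaches from about 400 to 875 mm from the base axis. Payload 4.4 kg.
Tool frame: the origin (TCP) lies midway between the tips of the shut fingers; the grasp point (between the pads) lies 19 mm behind it; z points along the fingers, y is the direction in which the jaws open and shut (so a half turn about z gives the same grasp; the last joint's range is limited). The gripper opens to 85 mm and grips with 20 to 120 N. Pads are 22 mm wide; open, the fingers measure 114 mm over their backs; the gripper's body (76 mm by 85 mm) begins 54 mm behind the grasp point. The pads swing forward as they close: fully open they stand 13 mm farther back than shut.
Start: joints at [1.265, 0.628, 0.038, 1.517, -0.027, 0.996, -0.02], TCP at [154.409, -631.408, 193.013] pointing down, gripper open.
Joint ranges: [-3.06, 3.06], [-0.37, 2.12], [-1.25, 1.32], [0.18, 2.47], [-1.1, 4.24], [0.23, 1.98], [-2.94, 2.94]. Speed limits (rad/s): [2.57, 2.57, 3.14, 3.14, 3.14, 3.14, 3.14].

## Interface

Orientations are given as [roll, pitch, yaw] about the fixed x, y, z axes, in that order (R = Rz(yaw) Ry(pitch) Rx(roll)).
In Python, from cell import ctrl, vision gives the robot as it stands.
- The arm moves only by the tool play_rows, never from a script. Its arguments are lists of equal length, an entry for each row: "slide": the shift along the tool's x, y, z in mm, a list of three; "turn": the turn about the tool's z in rad; "fingers": the opening, from 0 (shut) to 1 (fully open). A call has 1 to 5 rows; each row is the pose to reach, as a shift and turn from the pose measured when the call began, along the tool's axes at that moment; what a row does not reach only later rows make up. A row lasts 1/8 s, in which the tool goes at most 62.5 mm and 10.7 degrees, less where a joint would pass 70% of its speed; a pose out of reach is approached as far as the arm can. A call with a gripper value outside its range is refused whole. The fingers move at their own pace and stop on an object; the grip force is fixed at half the most. Time passes only in rows, so rows that repeat a pose let the fingers close. It gives the time, the measured TCP pose, the force and the opening at its end, in the units of the state.
- ctrl.read_state(): the state, without advancing time (a new reading comes with each control period).
- vision.get_image(name): name is "scene" or "side" or "wrist"; returns (picture, depth): 384x512x3 uint8, blue, green, red; 384x512 float32, mm along the optical axis (not along the pixel's ray), 0 where there is no reading.
- vision.camera_params(name): a dict with "fx", "fy", "cx", "cy" (pixels), "position" and "rotation" of the camera in the world. Camera axes: x right, y up, looking along -z (the intrinsics and any distortion apply to the point x, -y, -z); pixel columns grow to the right and rows downward; lengths in mm; the calibration is good to about 2 mm. The wrist camera is an equidistant fisheye: a pixel r from the principal point sees the ray r / f radians off the axis. A picture is of the moment at which its call begins: read the wrist's pose just before it. camera_params takes no time and is no camera call; for the wrist camera it gives the pose at the moment of the call.
- ctrl.finish_job(): hands the job in, once; it reports no verdict.
The state is a dict: "clock": time; "qpos": joint angles; "qd": joint speeds; "tau": joint torques, N m; "eef_pos": TCP position; "tool_rot": TCP orientation; "force": force on the tool from outside, world axes, zero at the start; "torque": the same for the moment, N m; "width": finger opening in mm.
Only numpy, scipy, OpenCV 4.12 (cv2) and the standard library are available. Lean on these libraries where they do the work, as an engineer would, in place of code of your own. Each camera call takes 0.05 s, during which the arm holds its last target.

## Working session

There is one attempt and no reset: what is moved stays moved. The work goes in short steps, Python scripts to look and compute and a tool call to move; the robot and the scene stay as the last step left them, time stands still between calls to the robot, and variables do not carry over. Pictures are saved under pics/ and viewed, and the job is handed in when it is done.

Besides the shell and the picture viewer there is one more tool, called as name(argument=value, ...), one argument or row to a line, values as JSON. play_rows: Moves the arm, as the interface text tells. Its arguments: {"type":"object","properties":{"slide":{"type":"array"},"turn":{"type":"array"},"fingers":{"type":"array"}},"required":["slide","turn","fingers"]}

```bash
mkdir -p pics; ls; python3 - <<'E'
from cell import ctrl, vision
import cv2,numpy as np
s=ctrl.read_state();print(s)
for n in("scene","side","wrist"):
    p=vision.camera_params(n)
    im,d=vision.get_image(n)
    print(n,p)
    cv2.imwrite(f"pics/{n}0.png",im);np.savez(f"pics/{n}0.npz",im=im,d=d,**{k:np.array(v) for k,v in p.items() if not isinstance(v,str)})
E
```

```text
pics
{'clock': 0.0, 'qpos': array([ 1.26520012,  0.6293301 ,  0.03843171,  1.51841393, -0.026986  ,
        0.99628265, -0.0199811 ]), 'qd': array([ 1.86286259e-04, -6.51815096e-05,  8.77825272e-04, -3.86036858e-04,
        1.65850361e-04, -1.90604984e-03, -4.87154285e-04]), 'tau': array([ 2.34586387e-04, -5.63396251e+01,  1.22617677e+00, -1.93442988e+01,
        1.09600229e-02,  1.05188781e-02,  9.83730729e-06]), 'eef_pos': array([ 154.23548387, -630.69764047,  192.08467542]), 'tool_rot': array([-3.13967664e+00,  3.10664476e-05,  2.39830003e-01]), 'force': array([ 0.22003345, -0.61451696, -0.31428885]), 'torque': array([-0.03958854, -0.02753302,  0.04372669]), 'width': 85.50906623793652}
scene {'fx': 421.2641433515916, 'fy': 421.2641433515916, 'cx': 254.66064313807988, 'cy': 185.94163446890477, 'position': array([   13.56469438, -1470.58160423,  1002.46984175]), 'rotation': array([ 0.98922229, -0.02084309, -0.24420916])}
side {'fx': 380.6617676671069, 'fy': 380.6617676671069, 'cx': 256.7062419182422, 'cy': 197.81636145707128, 'position': array([413.70344781, 744.79095843, 919.2322655 ]), 'rotation': array([ 0.80519244, -0.01505552,  3.08590266])}
wrist {'fx': 297.3186396354542, 'fy': 297.3186396354542, 'cx': 258.6523073107455, 'cy': 190.9882364110022, 'position': array([ 221.04076173, -614.71192186,  373.39059293]), 'rotation': array([-0.27754601,  0.00142511, -1.3328912 ])}
```

View pics/scene0.png

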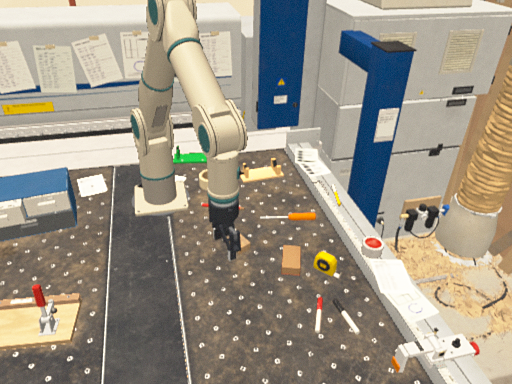

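View pics/side0.png

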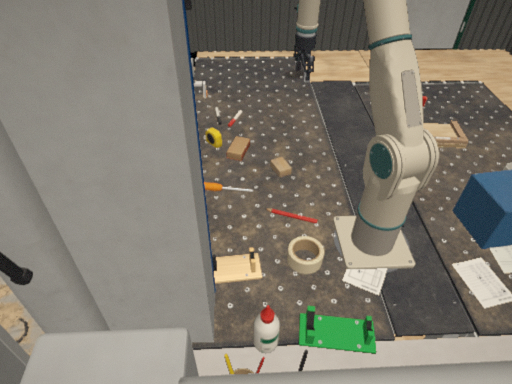

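View pics/wrist0.png

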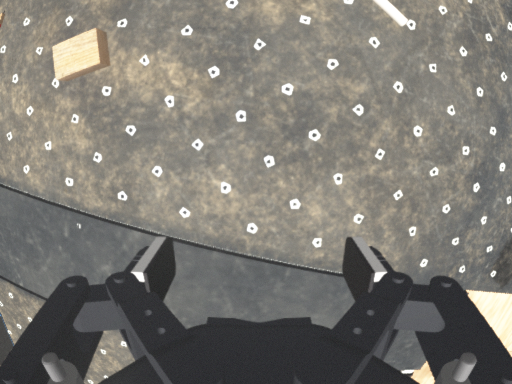

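Candidates: the orange screwdriver is at scene (300,216) and side (213,187). The red bar at side (290,215) looks like a pencil or marker. The wooden rest is at scene (262,173) and side (237,267). The green look-alike at side (338,330) is not meant. I'll confirm with an enlarged crop and measure.

```bash
cat > h.py <<'E'
import numpy as np,cv2
from scipy.spatial.transform import Rotation as R
def load(n):
    return dict(np.load(f"pics/{n}.npz"))
def rot(p): return R.from_euler('xyz',p['rotation']).as_matrix()
def cloud(p,wrist=False):
    d=p['d'].astype(float);h,w=d.shape
    u,v=np.meshgrid(np.arange(w),np.arange(h))
    x=(u-p['cx'])/p['fx'];y=(v-p['cy'])/p['fy']
    if wrist:
        r=np.hypot(x,y)+1e-9;t=np.tan(np.minimum(r,1.5));x=x/r*t;y=y/r*t
    P=np.stack([x*d,-y*d,-d],-1)@rot(p).T+p['position']
    P[d<=0]=np.nan
    return P
def snap(n,tag):
    from cell import ctrl,vision
    p=vision.camera_params(n);im,d=vision.get_image(n)
    cv2.imwrite(f"pics/{tag}.png",im)
    q={k:np.array(v) for k,v in p.items() if not isinstance(v,str)}
    np.savez(f"pics/{tag}.npz",im=im,d=d,**q);return dict(im=im,d=d,**q)
def crop(im,u0,u1,v0,v1,f,tag):
    cv2.imwrite(f"pics/{tag}.png",cv2.resize(im[v0:v1,u0:u1],None,fx=f,fy=f,interpolation=cv2.INTER_CUBIC))
E
python3 - <<'E'
from h import *
s=load('scene0');P=cloud(s)
t=load('side0');Q=cloud(t)
a=cv2.resize(s['im'][150:290,190:350],None,fx=4.5,fy=4.5)[:600]
crop(s['im'],190,350,150,280,4,'cs')
crop(t['im'],190,320,100,360,2.3,'ct')
def show(n,P,px):
    for u,v in px: print(n,(u,v),np.round(P[v,u],0))
show('scene',P,[(300,216),(312,216),(275,217),(262,173),(291,260),(325,263),(250,176),(275,165),(319,310)])
show('side',Q,[(213,187),(240,189),(237,267),(252,260),(266,318),(266,330),(238,148),(214,137),(305,255),(290,215),(281,166)])
for n,im,C in(('scene',s['im'],P),('side',t['im'],Q)):
    hsv=cv2.cvtColor(im,cv2.COLOR_BGR2HSV)
    m=(hsv[...,0]>8)&(hsv[...,0]<17)&(hsv[...,1]>190)&(hsv[...,2]>120)&np.isfinite(C[...,0])&(C[...,2]<60)&(C[...,2]>3)
    k,l,st,c=cv2.connectedComponentsWithStats(m.astype(np.uint8))
    for i in range(1,k):
        if st[i,4]>25: print(n,st[i],np.round(C[l==i].min(0)),np.round(C[l==i].max(0)))
E
```

```text
scene (300, 216) [ 510. -277.   29.]
scene (312, 216) [ 558. -281.   24.]
scene (275, 217) [ 422. -242.   12.]
scene (262, 173) [452.  70.  20.]
scene (291, 260) [ 399. -506.   35.]
scene (325, 263) [ 497. -556.   48.]
scene (250, 176) [397.  67.  13.]
scene (275, 165) [519.  95.  39.]
scene (319, 310) [ 420. -709.   18.]
side (213, 187) [ 498. -246.   23.]
side (240, 189) [ 404. -237.   19.]
side (237, 267) [420.  90.  14.]
side (252, 260) [378. 103.  61.]
side (266, 318) [358. 324. 144.]
side (266, 330) [358. 336. 112.]
side (238, 148) [ 406. -456.   34.]
side (214, 137) [ 500. -515.   46.]
side (305, 255) [215.  47.   2.]
side (290, 215) [ 242. -113.   10.]
side (281, 166) [ 250. -343.   31.]
scene [288 213  28   7  77] [ 470. -289.    5.] [ 571. -253.   32.]
scene [391 357   8  15  52] [ 545. -938.   11.] [ 549. -907.   33.]
side [206 186  15   5  38] [ 474. -253.    9.] [ 523. -240.   26.]
```

View pics/cs.png

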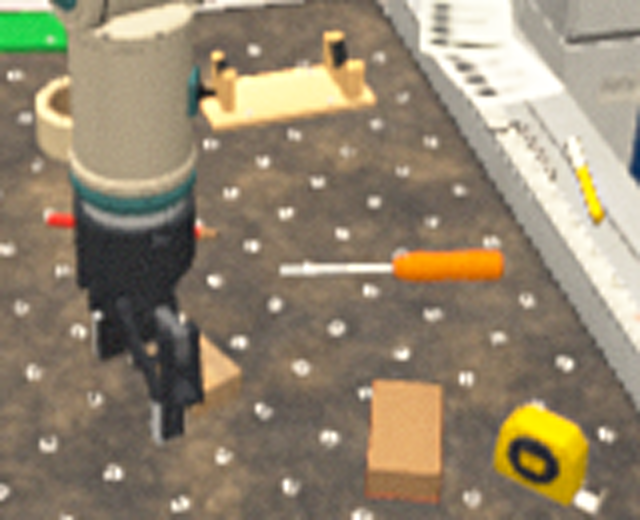

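View pics/ct.png

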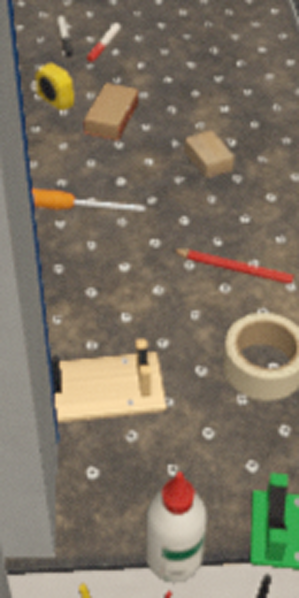

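```bash
python3 - <<'E'
from h import *
s=load('scene0');P=cloud(s)
t=load('side0');Q=cloud(t)
for u,v in [(345,40),(350,55),(375,55),(380,150),(355,150),(365,210),(405,60),(310,170),(340,220),(60,200)]: print((u,v),np.round(P[v,u]))
for u,v in [(186,10),(195,100),(205,200),(212,300),(100,100),(100,360)]: print('side',(u,v),np.round(Q[v,u]))
# points over bench in workspace above 100mm, x 300-900
for n,C in(('sc',P),('sd',Q)):
    m=(C[...,2]>70)&(C[...,0]>430)&(C[...,0]<900)&(C[...,1]>-600)&(C[...,1]<400)
    A=C[m]
    if len(A): print(n,len(A),A.min(0).round(),A.max(0).round())
    for z in range(70,900,120):
        B=A[(A[:,2]>=z)&(A[:,2]<z+120)]
        if len(B): print(z,len(B),B.min(0).round(),B.max(0).round())
E
```

```text
(345, 40) [864. 267. 532.]
(350, 55) [864. 199. 486.]
(375, 55) [855. -21. 549.]
(380, 150) [ 909. -102.  177.]
(355, 150) [857.   9. 124.]
(365, 210) [ 899.  -98. -134.]
(405, 60) [938. -98. 548.]
(310, 170) [659.  20.  39.]
(340, 220) [ 650. -333.   29.]
(60, 200) [-342. -128.  129.]
side (186, 10) [  880. -3379.  -390.]
side (195, 100) [471. 246. 639.]
side (205, 200) [471. 258. 449.]
side (212, 300) [473. 313. 208.]
side (100, 100) [556. 375. 713.]
side (100, 360) [569. 559. 501.]
sc 13170 [ 463. -561.   70.] [900. 398. 706.]
70 1661 [ 470. -561.   70.] [900. 376. 190.]
190 2217 [ 463. -112.  190.] [900. 388. 310.]
310 2481 [ 469. -110.  310.] [900. 397. 430.]
430 3404 [ 469. -113.  430.] [900. 375. 550.]
550 2808 [ 468. -113.  550.] [900. 398. 670.]
670 599 [470. 234. 670.] [782. 382. 706.]
sd 63341 [462. 246. 149.] [771. 400. 811.]
70 285 [471. 250. 149.] [519. 377. 190.]
190 4046 [462. 247. 190.] [770. 400. 310.]
310 7476 [471. 247. 310.] [771. 400. 430.]
430 10622 [471. 246. 430.] [770. 400. 550.]
550 15564 [471. 246. 550.] [717. 400. 670.]
670 21127 [463. 247. 670.] [676. 378. 790.]
790 4221 [472. 309. 790.] [624. 377. 811.]
```

The crop confirms it: one orange screwdriver with its blade toward −x, and a wooden rest with its big saddle toward +x. I'll move the wrist camera closer for precise measurements.

play_rows(
  slide=[
    [50,-30,0],
    [100,-60,0],
    [150,-93,0],
    [200,-124,0],
    [250,-155,0],
  ],
  turn=[0,0.08,0.16,0.24,0.35],
  fingers=[1,1,1,1,1],
)

```text
clock: 0.78
eef_pos: [361.4, -419.4, 192.4]
tool_rot: [-3.14, 0.0, -0.114]
force: [0.8, -0.5, 0.1]
width: 85.6
```

play_rows(
  slide=[
    [25,-45,0],
    [45,-90,0],
    [65,-127,0],
    [65,-127,0],
  ],
  turn=[0,0,0,0],
  fingers=[1,1,1,1],
)

```text
clock: 1.27
eef_pos: [442.9, -296.5, 192.4]
tool_rot: [-3.138, -0.0, -0.106]
force: [0.4, -1.1, -0.9]
width: 85.2
```

```bash
python3 - <<'E'
from h import *
from cell import ctrl
s=snap('wrist','w1');print(ctrl.read_state()['eef_pos'],ctrl.read_state()['tool_rot'])
P=cloud(s,True)
hsv=cv2.cvtColor(s['im'],cv2.COLOR_BGR2HSV)
m=(hsv[...,0]>5)&(hsv[...,0]<18)&(hsv[...,1]>190)&(hsv[...,2]>100)
k,l,st,c=cv2.connectedComponentsWithStats(m.astype(np.uint8));i=1+st[1:,4].argmax();print(st[i],c[i])
A=P[l==i];A=A[np.isfinite(A[:,0])];print(A.min(0),A.max(0),np.median(A,0))
E
```

```text
[ 441.21932769 -299.09680938  192.44366313] [-3.13967265e+00  6.77293773e-04 -1.09998503e-01]Traceback (most recent call last):
  File "<stdin>", line 7, in <module>
ValueError: attempt to get argmax of an empty sequence
```

View pics/w1.png

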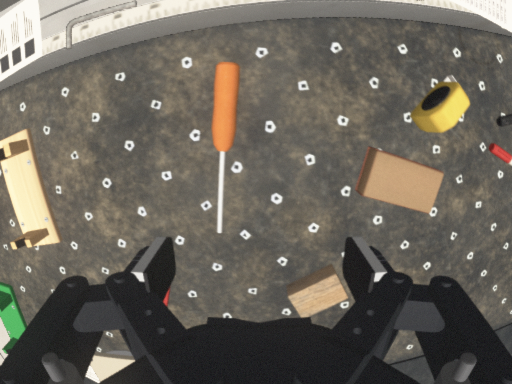

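The wrist view shows the handle butt at (228,63), the neck at (223,150) and the blade tip at (220,232). The rest is at the left edge, around (30,190).

```bash
cat >> h.py <<'E'
def ray(p,uv,z,wrist=True):
    uv=np.atleast_2d(np.array(uv,float))
    x=(uv[:,0]-p['cx'])/p['fx'];y=(uv[:,1]-p['cy'])/p['fy']
    if wrist:
        r=np.hypot(x,y)+1e-9;t=np.tan(r);x,y=x/r*t,y/r*t
    d=np.stack([x,-y,-np.ones_like(x)],-1)@rot(p).T
    return p['position']+d*((z-p['position'][2])/d[:,2])[:,None]
E
python3 - <<'E'
from h import *
s=load('w1');P=cloud(s,True)
hsv=cv2.cvtColor(s['im'],cv2.COLOR_BGR2HSV)
print(hsv[100,226],hsv[130,224],hsv[190,221],P[100,226],P[130,224],P[190,221],P[190,240])
m=(hsv[...,0]>5)&(hsv[...,0]<18)&(hsv[...,1]>150)&(hsv[...,2]>90);m[:,:205]=0;m[:,250:]=0
v,u=np.nonzero(m);print(len(v),u.min(),u.max(),v.min(),v.max())
# handle axis by rows: midpoint of extents at z=15 plane
pts=[]
for r in range(v.min()+5,v.max()-4,4):
    uu=u[v==r]; a=ray(s,[(uu.min()-.5,r),(uu.max()+.5,r)],15); pts.append(a.mean(0)); 
pts=np.array(pts);f=np.polyfit(pts[:,0],pts[:,1],1);print('axis slope',f, 'res',np.std(pts[:,1]-np.polyval(f,pts[:,0])))
print('butt(z~15)',ray(s,[(228,v.min()-.5)],15),'neck',ray(s,[(223,v.max()+.5)],15),'tip',ray(s,[(220,232.5)],15))
A=P[m];print(np.nanmin(A,0),np.nanmax(A,0))
crop(s['im'],0,90,110,270,4,'rest1')
E
```

```text
[ 14 163 239] [ 13 164 237] [ 20   6 244] [ 525.58835027 -267.33644034   28.03772948] [ 491.15450576 -260.99716061   29.50038095] [ 416.78577283 -245.81537473   17.38515381] [ 409.11975873 -267.71100126   -1.36320428]
1906 212 238 62 150
axis slope [  -0.18595756 -166.90476938] res 0.2270511856816174
butt(z~15) [[ 572.61858759 -273.54816141   15.        ]] neck [[ 465.52399389 -254.74231432   15.        ]] tip [[ 358.49069024 -235.42633138   15.        ]]
[ 463.62550854 -284.97894127   -1.61967085] [ 571.24570445 -245.34902255   32.21219847]
```

View pics/rest1.png

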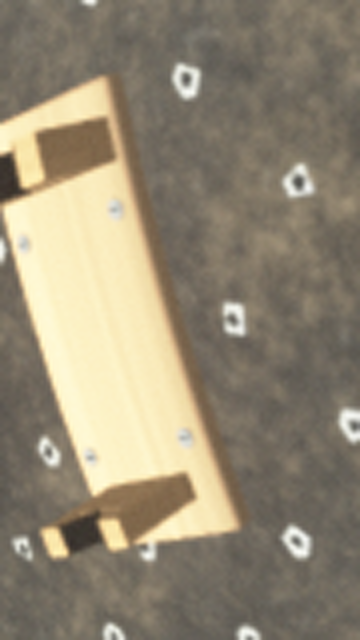

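play_rows(
  slide=[
    [-10,-60,0],
    [-20,-120,0],
    [-30,-180,0],
    [-40,-240,0],
    [-45,-300,0],
  ],
  turn=[0,0,0,0,0],
  fingers=[1,1,1,1,1],
)

```text
clock: 1.95
eef_pos: [429.1, 3.9, 193.2]
tool_rot: [-3.14, 0.0, -0.113]
force: [1.5, 0.8, 0.6]
width: 85.6
```

```bash
python3 - <<'E'
from h import *
from cell import ctrl
s=snap('wrist','w2');print(ctrl.read_state()['clock'],ctrl.read_state()['eef_pos'],ctrl.read_state()['qpos'])
E
```

```text
2.0 [429.28587069  13.66284598 193.17152053] [-0.14548098  0.31884206  0.07077207  2.09913514 -0.04376247  0.72434915
 -1.71791924]
```

View pics/w2.png

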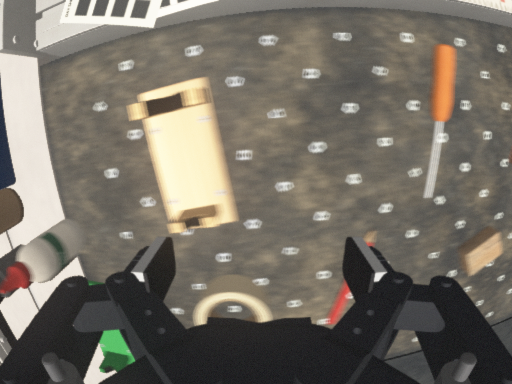

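The picture is motion-blurred because the arm was still moving. I'll retake it settled.

```bash
python3 - <<'E'
from h import *
from cell import ctrl
snap('wrist','w3a')
s=snap('wrist','w3');print(ctrl.read_state()['clock'],ctrl.read_state()['eef_pos'],ctrl.read_state()['qd'].round(3))
crop(s['im'],110,260,60,250,4,'rest3')
P=cloud(s,True)
np.set_printoptions(suppress=True)
m=np.isfinite(P[...,0])&(P[...,0]>340)&(P[...,0]<570)&(P[...,1]>20)&(P[...,1]<180)
A=P[m]
B=A[(A[:,2]>8)&(A[:,2]<17)];print('board',len(B),cv2.minAreaRect(B[:,:2].astype(np.float32)),np.median(B[:,2]))
T=A[(A[:,2]>44)&(A[:,2]<75)];print(T.min(0),T.max(0))
for nm,q in(('big',T[T[:,0]>450]),('small',T[T[:,0]<450])): print(nm,len(q),cv2.minAreaRect(q[:,:2].astype(np.float32)),np.median(q,0),q[:,2].max())
E
```

```text
2.1 [429.46602582   5.90559659 193.08744556] [0.065 0.004 0.058 0.001 0.019 0.003 0.019]
board 7609 ((448.6205139160156, 87.33210754394531), (190.29708862304688, 86.79536437988281), 3.9817209243774414) 12.244009889275901
[369.11920821  52.22130635  44.01117011] [530.31607579 133.37698538  61.96651908]
big 763 ((517.9510498046875, 92.65821075439453), (18.84372901916504, 81.17313385009766), 4.270646095275879) [518.25990938 107.3319766   54.18369943] 57.33372689413193
small 597 ((376.6898498535156, 82.39114379882812), (13.147931098937988, 52.89764404296875), 4.946539402008057) [378.69840809  83.09688746  56.37104138] 61.966519084148274
```

View pics/rest3.png

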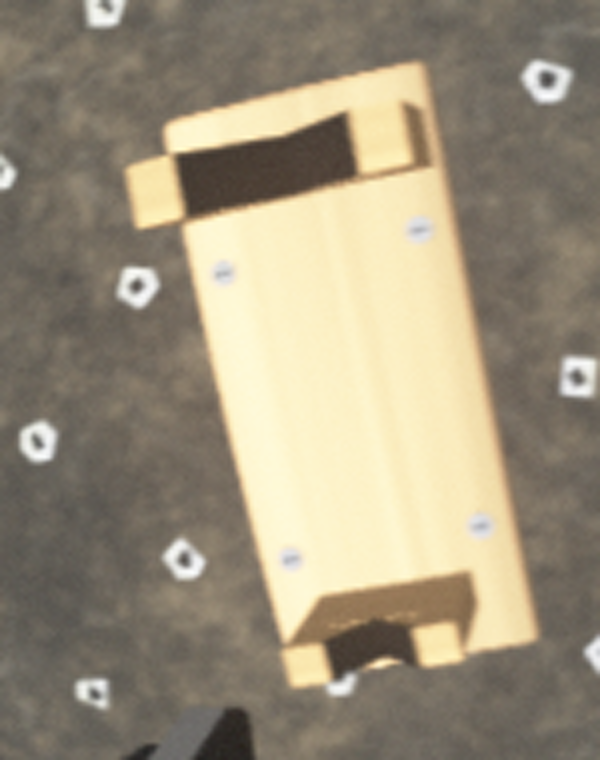

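```bash
cat > meas.py <<'E'
from h import *
import sys
from cell import ctrl
tag=sys.argv[1]
for k in range(3):
    s=snap('wrist',f'{tag}_{k}');st=ctrl.read_state();print(st['clock'],st['eef_pos'].round(1),abs(st['qd']).max().round(3))
    P=cloud(s,True)
    m=np.isfinite(P[...,0])&(P[...,0]>340)&(P[...,0]<570)&(P[...,1]>20)&(P[...,1]<180)
    A=P[m];B=A[(A[:,2]>8)&(A[:,2]<17)];T=A[(A[:,2]>44)&(A[:,2]<75)]
    for nm,q in(('board',B),('big',T[T[:,0]>450]),('small',T[T[:,0]<450])): 
        r=cv2.minAreaRect(q[:,:2].astype(np.float32));print(nm,np.round(r[0],1),np.round(r[1],1),round(r[2],2))
E
python3 meas.py w4
```

```text
2.15 [429.5   3.6 193.1] 0.043
board [449.   87.2] [189.8  86.4] 4.3
big [517.9  92.6] [19.1 80.9] 3.77
small [376.8  81.9] [13.4 52.9] 4.2
2.2 [429.4   2.4 193. ] 0.026
board [448.7  87.2] [189.9  86.7] 4.39
big [518.1  92.6] [19.2 80.8] 4.23
small [376.8  81.3] [13.  52.6] 5.27
2.25 [429.4   1.9 193. ] 0.013
board [448.8  87. ] [190.3  87.2] 4.89
big [518.   92.9] [18.9 81.3] 3.88
small [376.6  81.3] [13.5 52.8] 4.89
```

play_rows(
  slide=[
    [24,57,0],
    [48,114,0],
    [72,171,0],
    [94,226,0],
    [106,253,0],
  ],
  turn=[0,0.02,0.04,0.07,0.074],
  fingers=[1,1,1,1,1],
)

```text
clock: 2.88
eef_pos: [504.4, -268.8, 192.5]
tool_rot: [3.14, 0.001, -0.197]
force: [0.1, -0.1, -0.4]
width: 85.4
```

play_rows(
  slide=[
    [0,0,20],
    [0,0,40],
  ],
  turn=[0,0],
  fingers=[1,1],
)

```text
clock: 3.12
eef_pos: [502.4, -273.1, 151.8]
tool_rot: [3.138, 0.001, -0.203]
force: [0.1, -0.4, 0.1]
width: 85.4
```

```bash
cat > hm.py <<'E'
from h import *
import sys
from cell import ctrl
tag=sys.argv[1]
for k in range(3):
    s=snap('wrist',f'{tag}_{k}');st=ctrl.read_state();print(st['clock'],st['eef_pos'].round(1),st['tool_rot'].round(4),abs(st['qd']).max().round(3))
hsv=cv2.cvtColor(s['im'],cv2.COLOR_BGR2HSV)
m=((hsv[...,0]>5)&(hsv[...,0]<18)&(hsv[...,1]>150)&(hsv[...,2]>90)).astype(np.uint8)
k,l,st,c=cv2.connectedComponentsWithStats(m);i=1+st[1:,4].argmax();print(st[i]);m=l==i
v,u=np.nonzero(m);pts=[]
for r in range(v.min()+5,v.max()-4,4):
    uu=u[v==r];pts.append(ray(s,[(uu.min()-.5,r),(uu.max()+.5,r)],15).mean(0))
pts=np.array(pts);f=np.polyfit(pts[:,0],pts[:,1],1);print('yaw',np.arctan(f[0]),'y@506.7',np.polyval(f,506.7),np.std(pts[:,1]-np.polyval(f,pts[:,0])))
print('ends',ray(s,[(u[v==v.min()].mean(),v.min()-.5),(u[v==v.max()].mean(),v.max()+.5)],15))
E
python3 hm.py w5
```

```text
3.175 [ 500.8 -271.5  149.2] [ 3.1394  0.0058 -0.2022] 0.076
3.225 [ 501.2 -270.9  150.4] [ 3.1397  0.0057 -0.2013] 0.033
3.275 [ 502.3 -270.8  151.6] [ 3.1394  0.0035 -0.2004] 0.027
[ 233  108   28   98 2400]
yaw -0.17876848719873034 y@506.7 -260.0168288408099 0.1797968893064873
ends [[ 571.27526652 -272.79126546   15.        ]
 [ 465.61458125 -248.94297769   15.        ]]
```

View pics/w5_2.png

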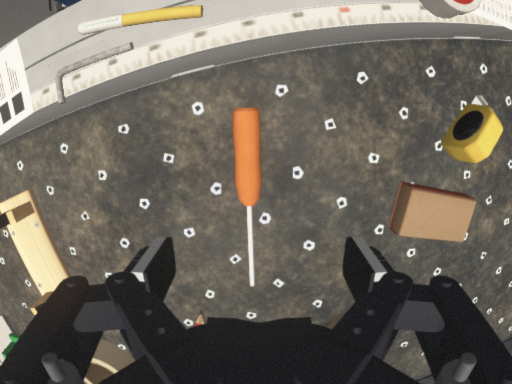

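play_rows(
  slide=[
    [1,-6,25],
    [2,-11,50],
    [2,-11,75],
    [2,-11,95],
    [2,-11,95],
  ],
  turn=[-0.01,-0.02,-0.02,-0.02,-0.02],
  fingers=[1,1,1,1,1],
)

```text
clock: 3.9
eef_pos: [505.2, -261.2, 56.2]
tool_rot: [3.139, 0.005, -0.182]
force: [0.5, 0.3, 0.3]
width: 85.8
```

```bash
python3 hm.py w6
```

```text
3.95 [ 506.  -261.5   57.1] [ 3.139   0.0034 -0.1815] 0.02
4.0 [ 506.6 -261.5   57.7] [ 3.1388e+00  2.1000e-03 -1.8130e-01] 0.01
4.05 [ 506.9 -261.5   57.9] [ 3.1387e+00  1.4000e-03 -1.8100e-01] 0.004
[ 237  113   39  134 4624]
yaw -0.1807519699918055 y@506.7 -260.18183174845626 0.180597897571492
ends [[ 571.32312348 -272.24415892   15.        ]
 [ 464.0044077  -252.58114833   15.        ]]
```

View pics/w6_2.png

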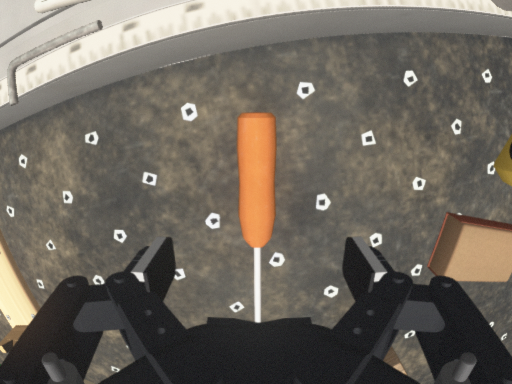

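play_rows(
  slide=[
    [0,-1,15],
    [0,-1,30],
    [0,-1,45],
    [0,-1,53],
    [0,-1,53],
  ],
  turn=[0,0,0,0,0],
  fingers=[1,1,1,1,1],
)

```text
clock: 4.68
eef_pos: [506.3, -260.4, 3.9]
tool_rot: [3.139, 0.003, -0.181]
force: [0.7, -0.9, 0.1]
width: 85.3
```

play_rows(
  slide=[
    [0,0,0],
    [0,0,0],
    [0,0,0],
    [0,0,0],
    [0,0,0],
  ],
  turn=[0,0,0,0,0],
  fingers=[0.6,0.3,0,0,0],
)

```text
clock: 5.3
eef_pos: [506.3, -260.4, 4.0]
tool_rot: [3.139, 0.003, -0.181]
force: [-0.3, 0.3, -0.6]
width: -0.2
```

```bash
python3 - <<'E'
from h import *
from cell import ctrl
s=snap('wrist','w7');st=ctrl.read_state();print(st['eef_pos'],st['width'])
snap('side','sd7')
E
python3 -c "
from h import *
crop(load('sd7')['im'],180,330,110,230,5,'sd7c')"
```

```text
[ 506.309422   -260.37880163    3.97657533] 0.32538854175258747
```

View pics/w7.png

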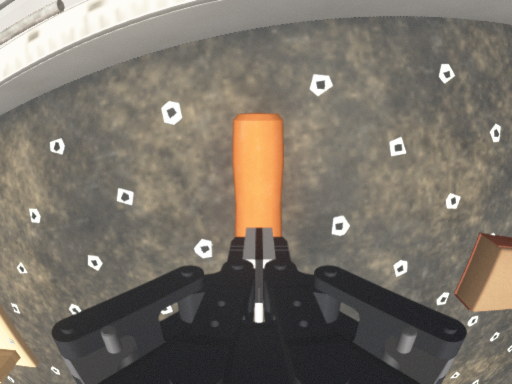

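View pics/sd7c.png

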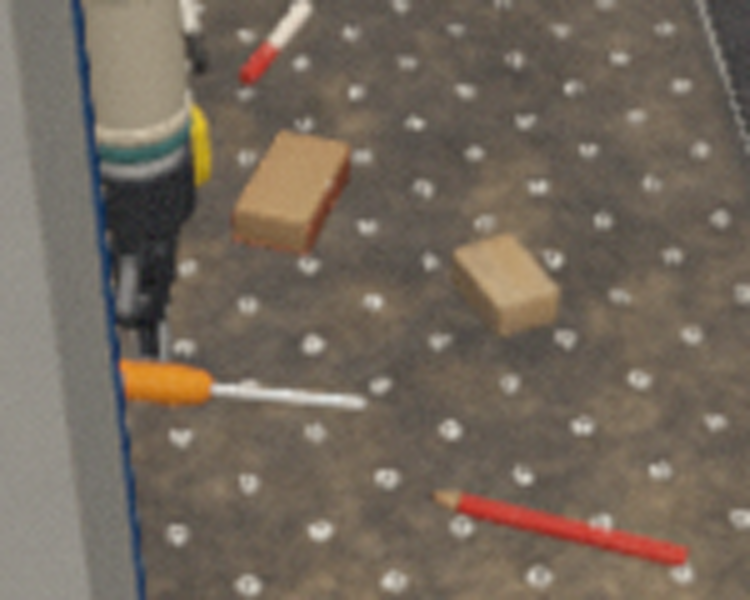

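```bash
python3 - <<'E'
from h import *
np.set_printoptions(suppress=True)
s=load('w7');P=cloud(s,True)
for u,v in [(258,120),(258,160),(258,200),(258,222),(240,236),(248,232),(254,236),(264,236),(271,245),(259,250),(259,270),(259,285),(259,305),(259,318),(240,250),(280,250),(278,230),(200,220)]: print((u,v),P[v,u].round(0))
t=load('sd7');Q=cloud(t)
for u,v in [(206,165),(210,175),(211,180),(215,187),(220,187),(240,190)]: print('sd',(u,v),Q[v,u].round(0))
r=rot(t)
for X in [(506.3,-260.4,4),(506.3,-260.4,40),(518,-263,15),(465,-253,15)]:
    c=(np.array(X)-t['position'])@r;print(X,t['cx']+t['fx']*c[0]/-c[2],t['cy']-t['fy']*c[1]/-c[2])
crop(s['im'],200,320,200,330,5,'w7c')
E
```

```text
(258, 120) [ 568. -272.   29.]
(258, 160) [ 547. -268.   31.]
(258, 200) [ 525. -264.   29.]
(258, 222) [ 513. -261.   29.]
(240, 236) [ 504. -249.   26.]
(248, 232) [ 518. -257.   53.]
(254, 236) [ 518. -260.   59.]
(264, 236) [ 517. -265.   58.]
(271, 245) [ 516. -268.   67.]
(259, 250) [ 517. -262.   72.]
(259, 270) [ 512. -261.   80.]
(259, 285) [ 505. -260.   81.]
(259, 305) [ 446. -250.   18.]
(259, 318) [ 434. -247.   18.]
(240, 250) [ 514. -253.   63.]
(280, 250) [ 510. -271.   63.]
(278, 230) [ 503. -272.   23.]
(200, 220) [ 509. -220.   -1.]
sd (206, 165) [ 512. -221.  142.]
sd (210, 175) [ 502. -221.   99.]
sd (211, 180) [ 502. -243.   58.]
sd (215, 187) [ 491. -248.   21.]
sd (220, 187) [ 473. -244.   24.]
sd (240, 190) [ 404. -249.    3.]
(506.3, -260.4, 4) 211.0640469103881 188.31605900595983
(506.3, -260.4, 40) 210.36184482971683 180.6960476588592
(518, -263, 15) 207.55184838731887 185.61153084026944
(465, -253, 15) 222.55720575593836 187.1182591622426
```

View pics/w7c.png

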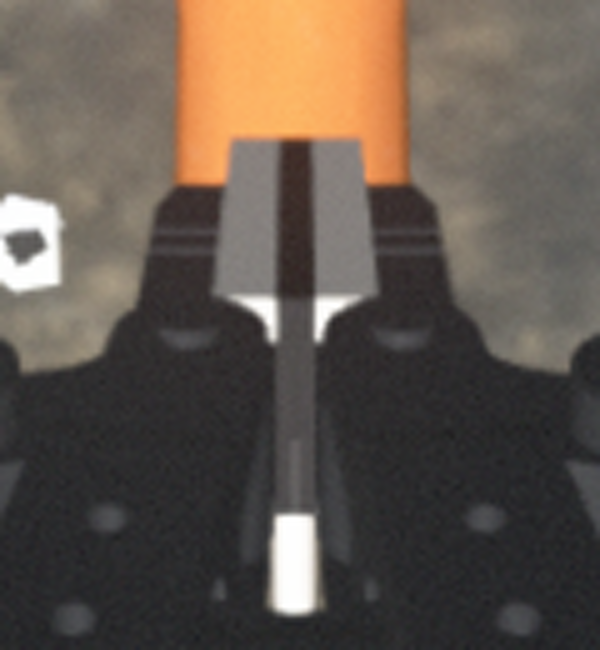

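```bash
python3 - <<'E'
from h import *
np.set_printoptions(suppress=True)
for n,z in(('w6_2',57.9),('w7',4)):
    s=load(n);P=cloud(s,True)
    print(n,s['position'],z)
    if n=='w6_2':
        for u,v in [(168,238),(170,245),(172,260),(150,245),(140,270),(350,240),(347,245),(346,260),(375,275)]: print((u,v),P[v,u].round(0))
    else:
        for v in range(222,262,3): print(v,P[v,250].round(0),P[v,236].round(0))
t=load('sd7');Q=cloud(t)
for v in range(160,192,2): print(v,[tuple(Q[v,u].round(0)) for u in (206,210,213)])
E
```

```text
w6_2 [ 574.56785508 -273.69733137  238.72557377] 57.9
(168, 238) [ 525. -221.  115.]
(170, 245) [ 520. -220.  113.]
(172, 260) [ 512. -219.  114.]
(150, 245) [ 474. -152.   -1.]
(140, 270) [ 526. -219.  146.]
(350, 240) [ 509. -305.  117.]
(347, 245) [ 505. -304.  115.]
(346, 260) [ 497. -303.  115.]
(375, 275) [ 507. -307.  147.]
w7 [ 574.49244242 -272.60726868  185.01940832] 4
222 [ 513. -257.   27.] [ 512. -248.   21.]
225 [ 511. -256.   29.] [ 509. -247.   20.]
228 [ 517. -258.   48.] [ 507. -247.   20.]
231 [ 518. -258.   52.] [ 506. -246.   21.]
234 [ 518. -258.   56.] [ 504. -246.   21.]
237 [nan nan nan] [ 515. -250.   50.]
240 [ 517. -258.   61.] [ 515. -251.   53.]
243 [ 517. -259.   65.] [ 515. -251.   58.]
246 [ 517. -259.   68.] [ 514. -251.   60.]
249 [ 518. -259.   71.] [ 515. -251.   63.]
252 [ 517. -259.   74.] [ 515. -252.   66.]
255 [ 518. -259.   77.] [ 515. -252.   70.]
258 [ 517. -259.   79.] [ 514. -252.   72.]
261 [ 516. -259.   79.] [ 520. -254.   85.]
160 [(np.float64(511.0), np.float64(-222.0), np.float64(162.0)), (np.float64(499.0), np.float64(-240.0), np.
[... 2118 characters left out ...]
np.float64(-260.0), np.float64(25.0)), (np.float64(508.0), np.float64(-257.0), np.float64(28.0)), (np.float64(498.0), np.float64(-255.0), np.float64(29.0))]
186 [(np.float64(522.0), np.float64(-252.0), np.float64(23.0)), (np.float64(508.0), np.float64(-250.0), np.float64(25.0)), (np.float64(498.0), np.float64(-249.0), np.float64(25.0))]
188 [(np.float64(522.0), np.float64(-243.0), np.float64(22.0)), (np.float64(509.0), np.float64(-247.0), np.float64(17.0)), (np.float64(498.0), np.float64(-242.0), np.float64(22.0))]
190 [(np.float64(524.0), np.float64(-257.0), np.float64(-1.0)), (np.float64(510.0), np.float64(-255.0), np.float64(1.0)), (np.float64(499.0), np.float64(-246.0), np.float64(9.0))]
```

Both the wrist and side depth put the shut fingertips at z≈46 mm while the reported TCP is z=4. The reported TCP therefore lies about 42 mm beyond the real tips, and the fingers closed in the air above the handle, which hasn't moved. The sideways position agrees. I'll reopen and go lower by that offset, watching the force.

play_rows(
  slide=[
    [0,0,0],
    [0,0,0],
    [0,0,0],
    [0,0,0],
    [0,0,0],
  ],
  turn=[0,0,0,0,0],
  fingers=[1,1,1,1,1],
)

```text
clock: 6.02
eef_pos: [506.3, -260.4, 3.9]
tool_rot: [3.139, 0.003, -0.181]
force: [-0.7, 1.0, -0.4]
width: 85.7
```

play_rows(
  slide=[
    [0,0,10],
    [0,0,20],
    [0,0,30],
    [0,0,30],
  ],
  turn=[0,0,0,0],
  fingers=[1,1,1,1],
)

```text
clock: 6.52
eef_pos: [505.3, -260.0, -27.3]
tool_rot: [3.14, 0.005, -0.181]
force: [-0.0, -0.1, -0.3]
width: 85.7
```

```bash
python3 - <<'E'
from h import *
from cell import ctrl
snap('wrist','w8a');s=snap('wrist','w8');st=ctrl.read_state();print(st['eef_pos'],st['width'],st['force'])
P=cloud(s,True)
for u in (165,168,170,350,348):
  for v in range(225,270,4): 
    if P[v,u][2]>15: print(u,v,P[v,u].round(0))
E
```

```text
[ 506.04108593 -260.46472529  -26.31191135] 85.28567846067037 [ 0.44341942 -0.03821057 -0.06632129]
165 237 [ 524. -218.   29.]
165 241 [ 524. -220.   34.]
165 245 [ 523. -220.   37.]
165 249 [ 522. -220.   38.]
165 253 [ 520. -219.   38.]
165 257 [ 518. -219.   38.]
165 261 [ 516. -218.   39.]
165 265 [ 515. -218.   40.]
165 269 [ 513. -218.   41.]
168 237 [ 524. -219.   28.]
168 241 [ 522. -220.   31.]
168 245 [ 521. -220.   32.]
168 249 [ 519. -219.   33.]
168 253 [ 518. -219.   34.]
168 257 [ 516. -219.   34.]
168 261 [ 515. -219.   36.]
168 265 [ 513. -219.   38.]
168 269 [ 511. -218.   37.]
170 237 [ 523. -220.   27.]
170 241 [ 522. -220.   30.]
170 245 [ 520. -219.   29.]
170 249 [ 517. -219.   29.]
170 253 [ 516. -218.   30.]
170 257 [ 514. -218.   31.]
170 261 [ 513. -218.   33.]
170 265 [ 511. -218.   34.]
170 269 [ 509. -217.   34.]
350 237 [ 508. -305.   29.]
350 241 [ 508. -304.   34.]
350 245 [ 506. -304.   33.]
350 249 [ 504. -303.   34.]
350 253 [ 502. -303.   35.]
350 257 [ 501. -303.   36.]
350 261 [ 499. -302.   37.]
350 265 [ 498. -302.   38.]
350 269 [ 496. -302.   38.]
348 237 [ 508. -304.   30.]
348 241 [ 507. -304.   31.]
348 245 [ 505. -303.   31.]
348 249 [ 503. -303.   32.]
348 253 [ 502. -303.   33.]
348 257 [ 499. -303.   33.]
348 261 [ 497. -302.   33.]
348 265 [ 496. -302.   34.]
348 269 [ 494. -302.   36.]
```

View pics/w8.png

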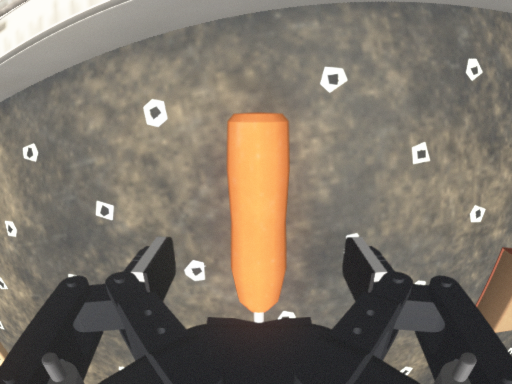

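Tips are level on both sides and centred on the handle, about 28 mm above the bench when open. I'll go down another 11 mm and grip.

play_rows(
  slide=[
    [0,0,6],
    [0,0,11],
    [0,0,11],
  ],
  turn=[0,0,0],
  fingers=[1,1,1],
)

```text
clock: 7.0
eef_pos: [505.7, -260.3, -37.8]
tool_rot: [3.139, 0.004, -0.181]
force: [0.6, 0.1, -0.2]
width: 85.5
```

play_rows(
  slide=[
    [0,0,0],
    [0,0,0],
    [0,0,0],
    [0,0,0],
    [0,0,0],
  ],
  turn=[0,0,0,0,0],
  fingers=[0.6,0.3,0,0,0],
)

```text
clock: 7.62
eef_pos: [505.9, -260.5, -37.4]
tool_rot: [3.139, 0.004, -0.181]
force: [-1.4, 0.4, 5.6]
width: 28.2
```

play_rows(
  slide=[
    [0,0,-8],
    [0,0,-25],
    [0,0,-50],
    [0,0,-80],
    [0,0,-110],
  ],
  turn=[0,0,0,0,0],
  fingers=[0,0,0,0,0],
)

```text
clock: 8.25
eef_pos: [506.3, -260.2, 74.5]
tool_rot: [3.139, 0.003, -0.181]
force: [0.9, -0.1, -1.7]
width: 28.0
```

```bash
python3 - <<'E'
from h import *
from cell import ctrl
for i in range(3):s=snap('wrist','w9')
st=ctrl.read_state();print(st['clock'],st['eef_pos'],st['tool_rot'],st['width'],st['force'])
snap('side','sd9');crop(load('sd9')['im'],180,330,110,230,5,'sd9c')
P=cloud(s,True)
for v in range(100,330,12): print(v,P[v,258].round(0))
E
```

```text
8.4 [ 507.65513695 -260.88103525   74.86688394] [ 3.13812956e+00 -3.30685990e-04 -1.81144063e-01] 28.210609867761686 [-0.54561907 -0.35310515 -2.41486984]
100 [ 584. -275.    0.]
112 [ 574. -274.   -0.]
124 [ 570. -273.  144.]
136 [ 566. -272.  143.]
148 [ 561. -271.  144.]
160 [ 557. -270.  144.]
172 [ 552. -269.  144.]
184 [ 547. -268.  144.]
196 [ 542. -267.  143.]
208 [ 537. -266.  144.]
220 [ 532. -265.  144.]
232 [ 527. -264.  144.]
244 [ 521. -263.  142.]
256 [ 515. -262.  144.]
268 [ 510. -261.  145.]
280 [ 503. -260.  144.]
292 [ 498. -259.  145.]
304 [ 489. -257.  142.]
316 [ 481. -256.  142.]
328 [ 519. -263.  194.]
```

View pics/w9.png

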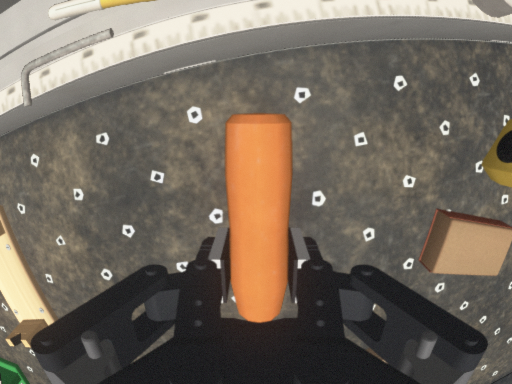

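View pics/sd9c.png

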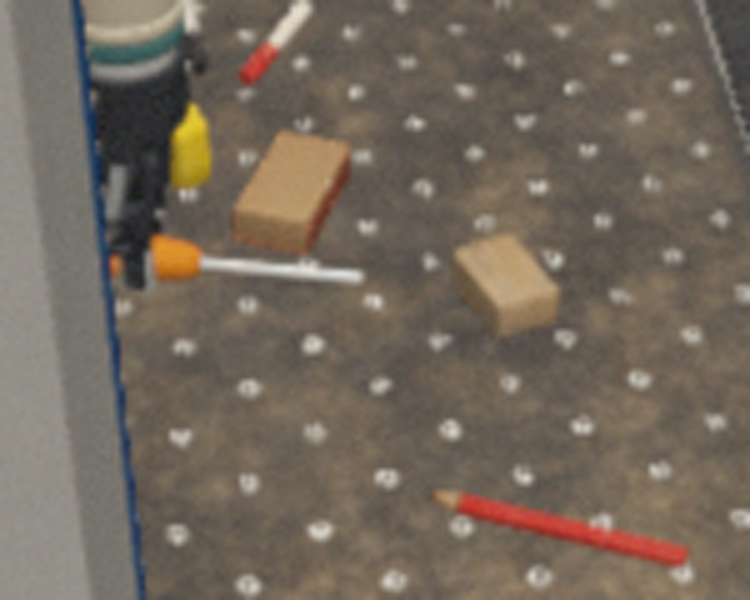

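The grip is good: the handle is level (top at z=144 along its whole length) and aligned with the tool. I'll carry it over to the rest.

play_rows(
  slide=[
    [-12,-45,0],
    [-28,-100,0],
    [-44,-155,0],
    [-60,-210,0],
    [-73,-260,0],
  ],
  turn=[-0.04,-0.1,-0.16,-0.22,-0.257],
  fingers=[0,0,0,0,0],
)

```text
clock: 9.07
eef_pos: [480.1, 10.7, 72.1]
tool_rot: [3.14, 0.005, 0.078]
force: [0.7, 0.0, -1.9]
width: 28.4
```

```bash
cat > go.py <<'E'
from h import *
import sys
from cell import ctrl
tx,ty,tyaw=map(float,sys.argv[2:5])
for i in range(3):
    s=snap('wrist',sys.argv[1]);st=ctrl.read_state()
p=st['eef_pos'];y=st['tool_rot'][2];print(st['clock'],p.round(1),st['tool_rot'].round(4),st['width'].round(1),st['force'].round(1),st['qd'].round(3))
d=np.array([tx-p[0],ty-p[1]]);print('slide',d@[np.cos(y),np.sin(y)],d@[np.sin(y),-np.cos(y)],'turn',y-tyaw)
E
python3 go.py w10 478.1 89.7 .076
```

```text
Traceback (most recent call last):
  File "go.py", line 7, in <module>
    p=st['eef_pos'];y=st['tool_rot'][2];print(st['clock'],p.round(1),st['tool_rot'].round(4),st['width'].round(1),st['force'].round(1),st['qd'].round(3))
                                                                                             ^^^^^^^^^^^^^^^^^
AttributeError: 'float' object has no attribute 'round'
```

```bash
sed -i "s/st\['width'\].round(1)/st['width']/" go.py; python3 go.py w10 478.1 89.7 .076
```

```text
9.375 [481.2   7.3  72.5] [3.1388 0.0042 0.0743] 28.336436903166625 [ 0.8 -0.8 -1.3] [ 0.02  -0.005  0.006 -0.002 -0.001 -0.001  0.001]
slide 3.0486282646821246 -82.35707807918146 turn -0.0016683578572861818
```

play_rows(
  slide=[
    [1,-25,0],
    [2,-50,0],
    [3,-72,0],
    [3,-82,0],
    [3,-82,0],
  ],
  turn=[0,0,0,0,0],
  fingers=[0,0,0,0,0],
)

```text
clock: 10.0
eef_pos: [478.1, 88.6, 72.1]
tool_rot: [3.138, 0.005, 0.074]
force: [0.4, -0.2, -0.6]
width: 28.4
```

```bash
python3 go.py w11 478.1 89.7 .076; python3 - <<'E'
from h import *
snap('side','sd11');snap('scene','sc11');crop(load('sd11')['im'],190,340,200,320,5,'sd11c');crop(load('sc11')['im'],180,330,100,220,5,'sc11c')
E
```

```text
10.15 [478.1  87.8  72.2] [3.138  0.0044 0.0722] 28.279889185551998 [ 0.8 -0.3 -0.6] [ 0.    -0.002 -0.003 -0.002 -0.002 -0.    -0.003]
slide 0.10757219203701163 -1.9442010869396305 turn -0.003830192212737213
```

View pics/w11.png

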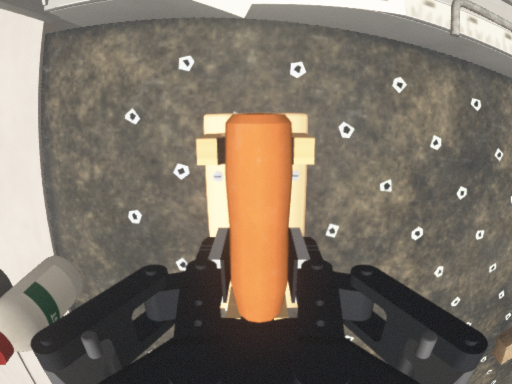

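View pics/sd11c.png

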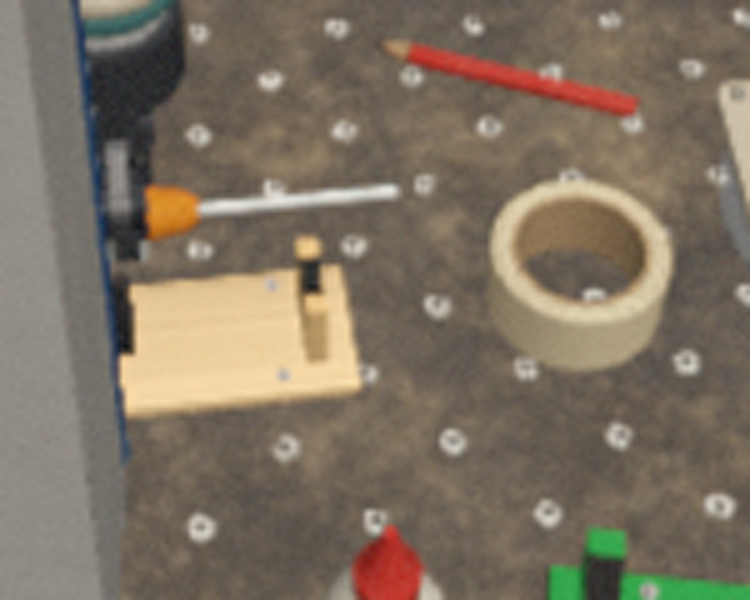

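View pics/sc11c.png

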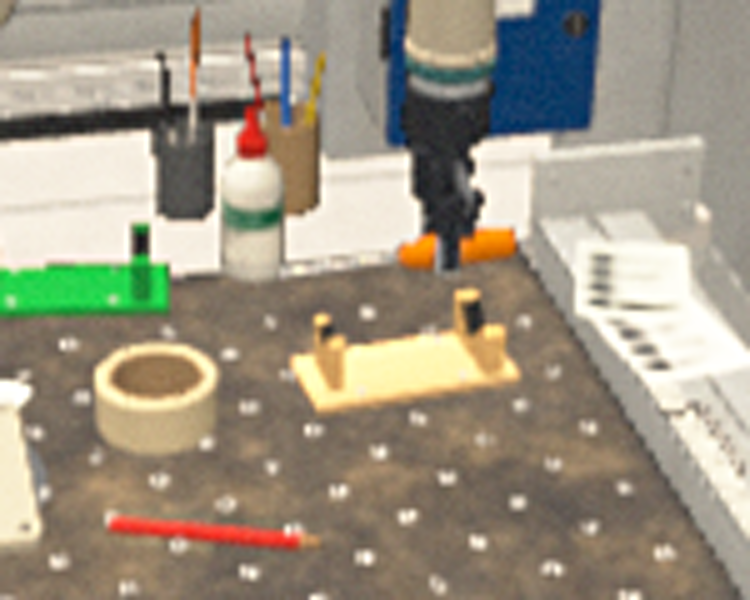

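Over the rest: the handle is at wrist (258,210), between the two big-saddle posts at (212,150) and (303,150). The side view shows the blade above the small groove. I'll check the lateral offset numerically from this frame.

```bash
python3 - <<'E'
from h import *
np.set_printoptions(suppress=True)
s=load('w11');P=cloud(s,True)
hsv=cv2.cvtColor(s['im'],cv2.COLOR_BGR2HSV)
m=((hsv[...,0]>5)&(hsv[...,0]<18)&(hsv[...,1]>150)&(hsv[...,2]>90)&(P[...,2]>100)).astype(np.uint8)
k,l,st,c=cv2.connectedComponentsWithStats(m);i=1+st[1:,4].argmax();m=l==i;print(st[i])
v,u=np.nonzero(m);pts=[]
for r in range(v.min()+6,225,4):
    uu=u[v==r];pts.append(ray(s,[(uu.min()-.5,r),(uu.max()+.5,r)],125).mean(0))
pts=np.array(pts);f=np.polyfit(pts[:,0],pts[:,1],1)
print('handle yaw',np.arctan(f[0]),'y at 518:',np.polyval(f,518),'at 376.75:',np.polyval(f,376.75),'at 478',np.polyval(f,478.1))
top=P[m];print('butt x',np.nanmax(top[:,0]),'zs',[np.nanmedian(P[r][m[r]][:,2]).round(1) for r in range(130,320,20)])
A=P[np.isfinite(P[...,0])&(P[...,2]>50)&(P[...,2]<60)&(P[...,0]>495)&(P[...,0]<540)&(P[...,1]>40)&(P[...,1]<145)]
print('saddle tops',len(A),A.min(0),A.max(0));r=cv2.minAreaRect(A[:,:2].astype(np.float32));print(r)
# colour edges of saddle posts at z=55
for row in (145,150,155):
    print(row,ray(s,[(196,row),(315,row)],55).round(1).tolist())
B=P[np.isfinite(P[...,0])&(P[...,2]>9)&(P[...,2]<16)&(P[...,0]>340)&(P[...,0]<570)&(P[...,1]>30)&(P[...,1]<150)]
print('board',cv2.minAreaRect(B[:,:2].astype(np.float32)))
t=load('sd11');Q=cloud(t)
# blade in side
for u,v in [(232,241),(240,240),(250,239),(260,238),(267,238)]: print((u,v),Q[v,u].round(0))
E
```

```text
[  225   114    67   209 11908]
handle yaw 0.0744258887200172 y at 518: 90.91390354289375 at 376.75: 80.38179304200972 at 478 87.93881533768828
butt x 545.1964900298057 zs [np.float64(137.3), np.float64(137.4), np.float64(137.8), np.float64(137.6), np.float64(137.4), np.float64(137.2), np.float64(136.9), np.float64(137.2), np.float64(138.1), np.float64(136.6)]
saddle tops 1359 [506.48373767  52.60974592  50.01157524] [529.88992522 133.50992596  57.30342537]
((518.094970703125, 93.16210174560547), (18.87779998779297, 80.37460327148438), 4.287696361541748)
145 [[519.7, 133.2, 55.0], [525.2, 52.7, 55.0]]
150 [[516.2, 133.1, 55.0], [521.8, 52.4, 55.0]]
155 [[512.8, 133.0, 55.0], [518.4, 52.0, 55.0]]
board ((448.5642395019531, 87.46539306640625), (190.16993713378906, 86.21517181396484), 4.356663227081299)
(232, 241) [431.  87. 127.]
(240, 240) [410.  85. 129.]
(250, 239) [383.  82. 127.]
(260, 238) [356.  80. 128.]
(267, 238) [337.  82. 129.]
```

play_rows(
  slide=[
    [0,-2,10],
    [0,-2,25],
    [0,-2,40],
    [0,-2,52],
    [0,-2,52],
  ],
  turn=[-0.003,-0.003,-0.003,-0.003,-0.003],
  fingers=[0,0,0,0,0],
)

```text
clock: 10.88
eef_pos: [476.8, 89.7, 19.0]
tool_rot: [3.138, 0.007, 0.076]
force: [-1.4, -0.1, -1.9]
width: 28.1
```

```bash
python3 go.py w12 478.1 89.8 .077; python3 - <<'E'
from h import *
s=snap('side','sd12');crop(s['im'],190,340,200,320,5,'sd12c')
s=load('w12');P=cloud(s,True)
hsv=cv2.cvtColor(s['im'],cv2.COLOR_BGR2HSV)
m=((hsv[...,0]>5)&(hsv[...,0]<18)&(hsv[...,1]>150)&(hsv[...,2]>90)&(P[...,2]>60)).astype(np.uint8)
k,l,st,c=cv2.connectedComponentsWithStats(m);i=1+st[1:,4].argmax();m=l==i;print(st[i])
v,u=np.nonzero(m);pts=[]
for r in range(v.min()+6,225,4):
    uu=u[v==r];pts.append(ray(s,[(uu.min()-.5,r),(uu.max()+.5,r)],72).mean(0))
pts=np.array(pts);f=np.polyfit(pts[:,0],pts[:,1],1)
print('handle yaw',np.arctan(f[0]),'y at 518:',np.polyval(f,518),'at 376.75:',np.polyval(f,376.75))
A=P[np.isfinite(P[...,0])&(P[...,2]>50)&(P[...,2]<60)&(P[...,0]>495)&(P[...,0]<540)&(P[...,1]>40)&(P[...,1]<145)&~m]
r=cv2.minAreaRect(A[:,:2].astype(np.float32));print(len(A),r)
E
```

```text
11.025 [478.1  90.   20.4] [3.1383 0.0039 0.0754] 28.173283622672574 [ 0.7  0.5 -0.4] [-0.001 -0.009  0.001 -0.003 -0.     0.001 -0.   ]
slide 0.028701353120681075 0.16492949870366486 turn -0.0015651223232995698
[  225   114    67   209 11877]
handle yaw 0.07735279028456511 y at 518: 93.26977235675591 at 376.75: 82.32184654322376
2866 ((518.2090454101562, 93.01642608642578), (18.777488708496094, 80.58944702148438), 4.404193878173828)
```

View pics/w12.png

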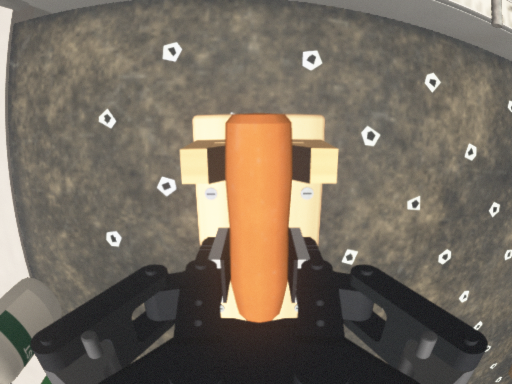

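View pics/sd12c.png

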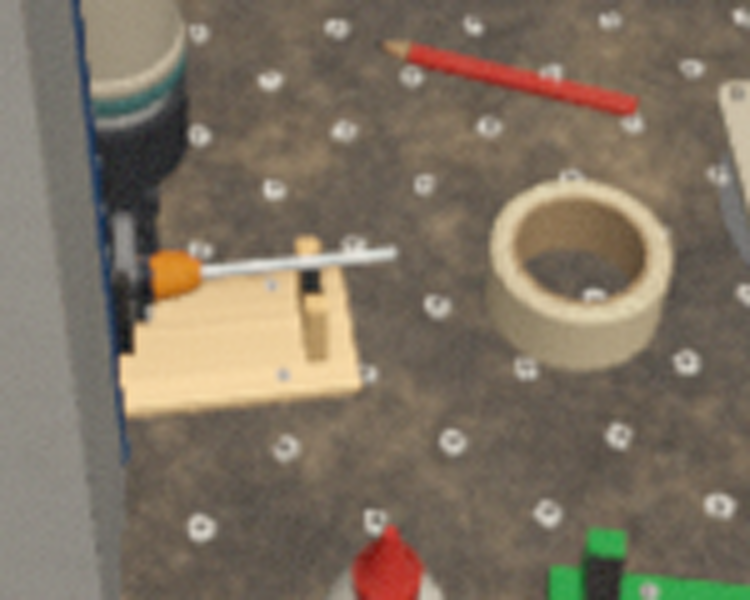

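Lateral alignment is within about 0.5 mm at both grooves. I'll lower in small steps and watch the force.

play_rows(
  slide=[
    [0,0,5],
    [0,0,10],
    [0,0,15],
    [0,0,19],
    [0,0,19],
  ],
  turn=[-0.001,-0.001,-0.001,-0.001,-0.001],
  fingers=[0,0,0,0,0],
)

```text
clock: 11.7
eef_pos: [477.9, 89.9, 1.2]
tool_rot: [3.138, 0.004, 0.076]
force: [1.1, -0.2, -1.2]
width: 28.0
```

play_rows(
  slide=[
    [0,0,1],
    [0,0,1.5],
    [0,0,1.5],
  ],
  turn=[0,0,0],
  fingers=[0,0,0],
)

```text
clock: 12.08
eef_pos: [477.9, 89.9, -0.3]
tool_rot: [3.138, 0.004, 0.077]
force: [0.6, -0.2, -1.3]
width: 28.5
```

play_rows(
  slide=[
    [0,0,1],
    [0,0,2],
    [0,0,2],
  ],
  turn=[0,0,0],
  fingers=[0,0,0],
)

```text
clock: 12.45
eef_pos: [477.9, 89.7, -2.3]
tool_rot: [3.138, 0.004, 0.076]
force: [-1.2, -0.5, -1.0]
width: 28.3
```

```bash
python3 go.py w13 478.1 89.8 .077
```

```text
12.6 [478.   89.7  -2.3] [3.1382 0.004  0.0763] 28.15595777476119 [-0.4 -1.  -0.7] [-0.    -0.001  0.001  0.001  0.     0.001 -0.001]
slide 0.14578578916863097 -0.04099985786676345 turn -0.0006943645679400728
```

Not yet in clear contact (force about −1 N). I'll continue in 1 mm steps.

play_rows(
  slide=[
    [0,0,0.5],
    [0,0,1],
    [0,0,1],
  ],
  turn=[0,0,0],
  fingers=[0,0,0],
)

```text
clock: 12.98
eef_pos: [478.0, 89.7, -2.5]
tool_rot: [3.138, 0.004, 0.076]
force: [-0.7, -0.5, 8.9]
width: 28.6
```

play_rows(
  slide=[
    [0,0,0.5],
    [0,0,1],
    [0,0,1],
  ],
  turn=[0,0,0],
  fingers=[0,0,0],
)

```text
clock: 13.35
eef_pos: [478.0, 89.7, -2.5]
tool_rot: [3.139, 0.003, 0.076]
force: [-2.4, -0.7, 12.4]
width: 28.0
```

Contact came at eef z=−2.5, which is the predicted seating height, and the rest now pushes up about 12 N. I'll look before releasing.

```bash
cat > chk.py <<'E'
from h import *
import sys
from cell import ctrl
tag=sys.argv[1]
s=snap('side','sd'+tag);w=snap('wrist','w'+tag);st=ctrl.read_state();print(st['clock'],st['eef_pos'].round(1),st['force'].round(1),st['width'])
crop(s['im'],195,295,210,310,6,'sd'+tag+'c')
Q=cloud(s)
# blade in side
hs=s['im'].astype(int)
for u in range(232,274,5):
    c=[v for v in range(240,266) if 40<Q[v,u][2]<62 and s['im'][v,u].min()>120 and 70<Q[v,u][1]<100]
    print(u,[(v,*Q[v,u].round(0)) for v in c][:4])
P=cloud(w,True);hsv=cv2.cvtColor(w['im'],cv2.COLOR_BGR2HSV)
m=((hsv[...,0]>5)&(hsv[...,0]<18)&(hsv[...,1]>150)&(hsv[...,2]>90)&(P[...,2]>45)&(P[...,1]>70)&(P[...,1]<115)).astype(np.uint8)
k,l,stt,c=cv2.connectedComponentsWithStats(m);i=1+stt[1:,4].argmax();m=l==i;v,u=np.nonzero(m);pts=[]
for r in range(v.min()+6,min(225,v.max()-5),4):
    uu=u[v==r];pts.append(ray(w,[(uu.min()-.5,r),(uu.max()+.5,r)],50).mean(0))
pts=np.array(pts);f=np.polyfit(pts[:,0],pts[:,1],1)
print('yaw',np.arctan(f[0]),'y518',np.polyval(f,518),'y376',np.polyval(f,376.75),'top z',[np.nanmedian(P[r][m[r]][:,2]).round(1) for r in range(v.min()+10,v.max()-5,20)],'butt x',np.nanmax(P[m][:,0]))
E
python3 chk.py 14
```

```text
13.45 [478.   89.7  -2.5] [-3.2 -0.9 13. ] 28.2922474224807
232 [(258, np.float64(434.0), np.float64(87.0), np.float64(53.0)), (259, np.float64(434.0), np.float64(89.0), np.float64(52.0))]
237 [(257, np.float64(420.0), np.float64(84.0), np.float64(53.0)), (258, np.float64(420.0), np.float64(89.0), np.float64(55.0))]
242 [(257, np.float64(405.0), np.float64(84.0), np.float64(52.0)), (258, np.float64(406.0), np.float64(88.0), np.float64(53.0))]
247 [(256, np.float64(391.0), np.float64(81.0), np.float64(52.0))]
252 [(256, np.float64(377.0), np.float64(84.0), np.float64(55.0)), (257, np.float64(377.0), np.float64(85.0), np.float64(52.0)), (258, np.float64(378.0), np.float64(95.0), np.float64(60.0)), (259, np.float64(378.0), np.float64(99.0), np.float64(61.0))]
257 [(255, np.float64(363.0), np.float64(80.0), np.float64(54.0)), (256, np.float64(363.0), np.float64(83.0), np.float64(53.0))]
262 [(255, np.float64(348.0), np.float64(79.0), np.float64(51.0)), (256, np.float64(349.0), np.float64(82.0), np.float64(51.0))]
267 [(254, np.float64(334.0), np.float64(78.0), np.float64(53.0)), (255, np.float64(334.0), np.float64(80.0), np.float64(51.0))]
272 []
yaw 0.07842494323935124 y518 92.99365044920279 y376 81.89336054021949 top z [np.float64(62.4), np.float64(62.9), np.float64(62.9), np.float64(63.1), np.float64(62.9), np.float64(62.7), np.float64(62.4), np.float64(62.5), np.float64(63.3), np.float64(62.4)] butt x 545.003868906544
```

View pics/sd14c.png

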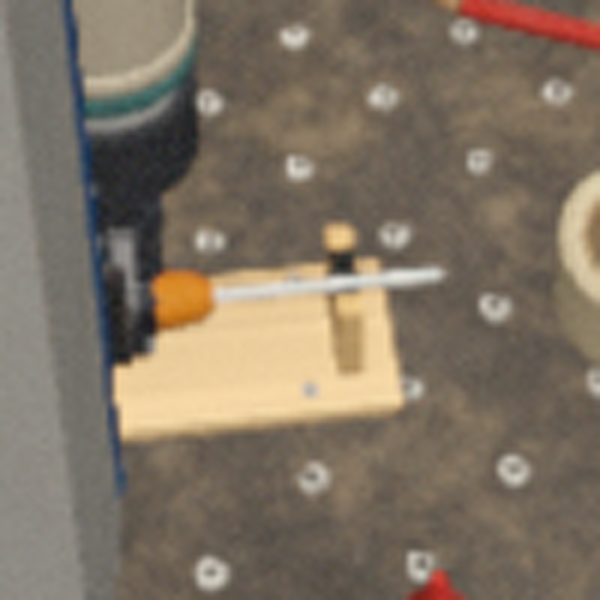

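View pics/w14.png

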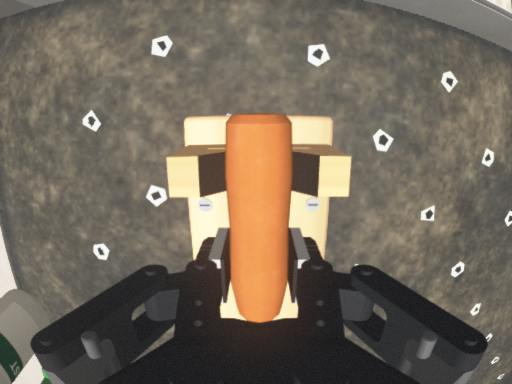

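It is seated: the handle top is level at about 63 mm, the axis is within 0.5 mm of both grooves, and the blade lies in the small V. It has been held under load for over 0.4 s. Releasing now.

play_rows(
  slide=[
    [0,0,0],
    [0,0,0],
    [0,0,0],
    [0,0,0],
    [0,0,0],
  ],
  turn=[0,0,0,0,0],
  fingers=[0.4,0.5,0.7,0.9,1],
)

```text
clock: 14.08
eef_pos: [478.0, 89.7, -2.6]
tool_rot: [3.139, 0.003, 0.076]
force: [-0.2, -0.0, -0.6]
width: 85.0
```

play_rows(
  slide=[
    [0,0,0],
    [0,0,-15],
    [0,0,-40],
    [0,0,-70],
    [0,0,-100],
  ],
  turn=[0,0,0,0,0],
  fingers=[1,1,1,1,1],
)

```text
clock: 14.7
eef_pos: [478.3, 90.1, 99.2]
tool_rot: [3.139, 0.003, 0.076]
force: [0.5, 0.5, -0.5]
width: 85.7
```

```bash
python3 go.py wx 478 89.7 .076; python3 chk.py 15
```

```text
14.85 [479.6  90.4  99.4] [ 3.1393e+00 -9.0000e-04  7.6000e-02] 85.60804912666826 [-1.   0.5 -0.9] [ 0.003  0.043 -0.011  0.025 -0.002 -0.014  0.002]
slide -1.682397225838598 0.5373956602151849 turn 6.114168112095197e-06
14.95 [478.   90.1  97.6] [-0.1  0.  -0.1] 85.5981291757723
232 [(258, np.float64(434.0), np.float64(88.0), np.float64(54.0)), (259, np.float64(434.0), np.float64(88.0), np.float64(50.0))]
237 [(257, np.float64(420.0), np.float64(87.0), np.float64(56.0)), (258, np.float64(420.0), np.float64(88.0), np.float64(53.0))]
242 [(257, np.float64(405.0), np.float64(85.0), np.float64(53.0)), (258, np.float64(406.0), np.float64(88.0), np.float64(52.0))]
247 [(256, np.float64(391.0), np.float64(83.0), np.float64(55.0)), (257, np.float64(391.0), np.float64(83.0), np.float64(50.0))]
252 [(256, np.float64(377.0), np.float64(86.0), np.float64(57.0)), (257, np.float64(377.0), np.float64(85.0), np.float64(52.0)), (258, np.float64(378.0), np.float64(94.0), np.float64(59.0))]
257 [(255, np.float64(363.0), np.float64(81.0), np.float64(55.0)), (256, np.float64(363.0), np.float64(82.0), np.float64(52.0))]
262 [(255, np.float64(348.0), np.float64(79.0), np.float64(52.0)), (256, np.float64(349.0), np.float64(84.0), np.float64(53.0))]
267 [(254, np.float64(334.0), np.float64(79.0), np.float64(55.0)), (255, np.float64(334.0), np.float64(80.0), np.float64(52.0))]
272 []
yaw 0.07777844850455798 y518 93.03345099286351 y376 82.02503776607219 top z [np.float64(62.9), np.float64(63.6), np.float64(62.5), np.float64(61.7), np.float64(62.6), np.float64(62.8)] butt x 544.4678592597669
```

View pics/w15.png

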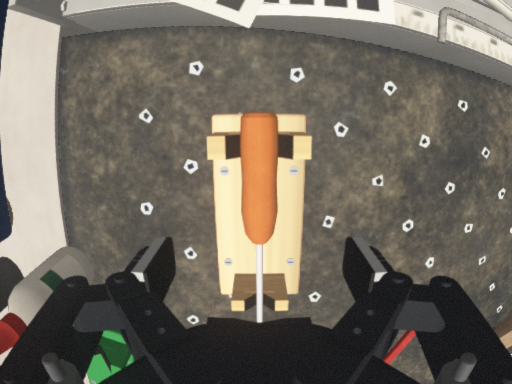

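View pics/sd15c.png

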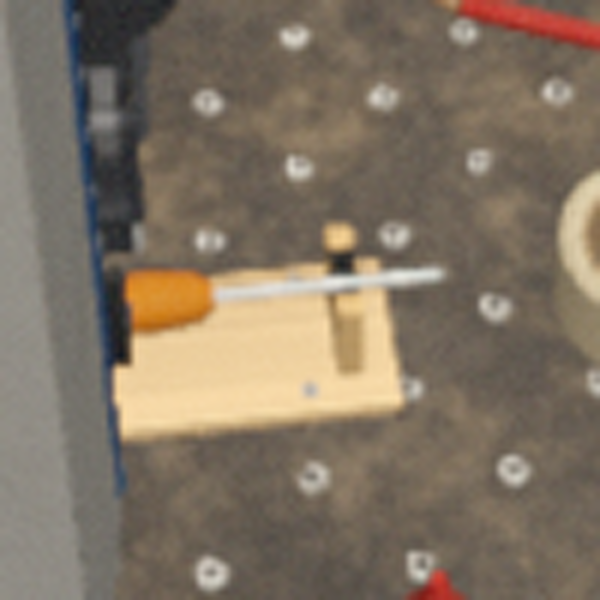

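The screwdriver lies in both grooves, the gripper is clear above it, and the bystanders are untouched. Handing in.

```bash
python3 -c "
from cell import ctrl
print(ctrl.finish_job())"
```

```text
the job is handed in; nothing more can be done
None
```

The orange screwdriver is back in the wooden rest, handle in the big V groove and blade in the small one. I handed the job in at about 15 s; it reports no verdict.

**Set-down:** I lowered it until the rest pushed up with about 12 N, at the height where it should seat. I held it there for over 0.4 s before opening the fingers, then backed off about 100 mm.

**Last checks:**
- The axis is within about 0.5 mm of both groove centres.
- The handle top is level at about 63 mm, about 1–2 mm under the expected 65 mm. Earlier depth readings of the handle top were low by a similar amount.
- The handle centre is at about y = 54 mm in the rest's frame.
- The force on the tool is near zero.
- I did not measure the bystanders again at the end. The gripper passed well clear of them and nothing touched them.

**One thing disagreed:** the reported TCP lies about 42 mm beyond the real fingertips. Because of that, my first grasp closed in the air above the handle. Both the wrist and side depth images showed the offset; I corrected for it and nothing was disturbed.

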